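# Present a ball dish to the label reader

### The job

Press the dish's loose bail handle down until it is fully home, then lift the dish off its seat by that handle and turn it about a quarter turn clockwise (seen from above), so that its barcode label squarely faces the reader's window, straight in front of it and at the same height. Keep the dish level and the loose steel ball in its middle all the way without touching the ball, and leave the things lying around alone. Finish while still holding the dish there, steady in the air: do not put it down or let go.

Things in the scene. Friction and masses are not known exactly. Their poses are not given: they have to be found in the camera images.
- station: Fixed: grey base plate 130 x 295 x 10 mm with a round black seat and a white reader head on a post. Origin: on the bench under the middle of the seat; z up. The dish stands on the seat 20 mm above the origin, inside a 4 mm high lip with 4 mm play. The head is on the station's +y side, 74 mm wide, its front 150 mm from the origin, its top 138 mm above the bench.
- reader_window (a point): Centre of the reader's dark red window, 147 mm along the station's +y from its origin and 110 mm above the bench. The window looks along the station's -y, back at the seat. Axes as the station's.
- dish: Loose round blue plate, 144 mm across, 24 mm high, a shallow 8 degree cone inside, lowest in the middle; about 0.18 kg. Origin: centre of the underside; z up. The label faces its -x; handle sockets at +y and -y, 79 mm out. It starts on the seat within 20 degrees of the station's yaw; it faces the reader when turned clockwise from above (negative about z) until its -x points along the station's +y.
- dish_label (a point): Centre of the white label (36 mm wide, 18 mm high) with black bars, 80 mm from the dish's axis along its -x and 18 mm above its underside. Axes as the dish's.
- handle_grip (a point): Middle of the handle's crossbar, on the dish's axis. The bar is 14 mm thick and high, 166 mm long along the dish's y, with a black grip sleeve, on a leg at each end; between the legs it is free. When home, this point is 96 mm above the dish's underside, up to 8 mm more before. The bar's underside is 58 mm or more above the ball. Axes as the dish's.
- handle (a joint): How far the push-in handle is pressed into its two sockets (m): starts between 0 and 0.002, red feet showing below the collars; 0.008 is fully home, collars on the sockets, a hard stop. Pressing takes about 8 N of dry friction (no spring: it stays where it is left); the same friction carries the dish when lifted.
- ball_center (a point): Centre of the loose bright steel ball, 22 mm in diameter, 44 g, resting in the middle of the dish, its centre 19 mm above the dish's underside. It rolls if the dish is tilted or jerked.
- marker: Red-capped marker, 14 x 134 x 15 mm, lying on the bench; a bystander. Origin at the centre of its underside.
- tape_roll: Roll of black tape, 59 mm across, 19 mm high, lying on the bench; a bystander. Origin at the centre of its underside.
- usb: Orange USB stick, 18 x 53 x 8 mm, lying on the bench; a bystander. Origin at the centre of its underside.
- dropper: Small brown dropper bottle with black cap, 33 mm across, 102 mm high, standing on the bench; a bystander. Origin at the centre of its underside.
- ball: The same steel ball as a body; its origin is on its surface and turns with it as it rolls, so use point ball_center for its place.

How it is judged:
By the outcome, as a careful person would: the job done as asked, in the order asked, and still so for the second after the job is handed in, while the arm keeps its last pose, push and grip.
It also fails if it takes over 45 s, if anything falls off the work surface, if the arm or the gripper's body presses on something with over 40 N, if the wrist force passes 120 N, or if a joint passes its speed limit or range.

### The arm

A 6-joint arm with a two-finger parallel gripper is mounted at the origin on a cart in front of the work surface, level with it; the furniture and walls round the work are solid. World frame = base frame: x ahead of the robot, y to its left, z up, the work surface at z = 0. Lengths are in mm, angles in rad, forces in N, time in s.
With the tool pointing down it reaches from about 350 to 975 mm from the base axis. Payload 7.1 kg.
Tool frame: the origin (TCP) lies at the very end of the fingers, on their centre line; the grasp point (between the pads) lies 19 mm behind it; z points along the fingers, y is the line along which they close (so a half turn about z gives the same grasp; the last joint's range is limited). The gripper opens to 88 mm and grips with 3 to 60 N. Pads are 20 mm wide; open, the fingers measure 115 mm over their backs; the gripper's body (75 mm by 178 mm) begins 61 mm behind the grasp point.
Start: joints at [1.124, 0.423, 1.63, -0, 1.089, -0.019], TCP at [259.261, 568.672, 222.675] pointing down, gripper open.
Joint ranges: [-3, 3], [-0.9, 2.11], [0.09, 2.58], [-1.31, 4.45], [0.11, 2.69], [-2.54, 2.54]. Speed limits (rad/s): [2.39, 2.39, 3.01, 3.14, 3.14, 3.14].

### API

Orientations are given as a rotation vector (axis times angle).
In Python, from workcell import * gives the robot as it stands.
- The arm moves only by the tool step_arm, never from a script. Its argument "deltas" is a list of rows, each a list of 3 entries, a list of its own where there are three numbers: the shift along the tool's x, y, z in units of 300 mm (1.0 is 300 mm), then the turn, a rotation vector about the tool's x, y, z in units of 1.5 rad (1.0 is 1.5 rad), then the gripper command: -1 is shut, 1 is fully open, values between are in proportion. In form: [[[dx, dy, dz], [rx, ry, rz], gripper], ...]. A call has 1 to 20 rows; each row is the pose to reach, as a shift and turn from the pose commanded when the call began, along the tool's axes at that moment; what a row does not reach only later rows make up. A row lasts 1/12 s, in which the tool goes at most 41.7 mm and 7.16 degrees, less where a joint would pass 70% of its speed; a pose out of reach is approached as far as the arm can. A call with a number of a shift or a turn outside -1 to 1 is refused whole. A call with a gripper value outside its range is refused whole. The fingers move at their own pace and stop on an object; the grip force is fixed at half the most. Time passes only in rows, so rows that repeat a pose let the fingers close. It gives the time, the measured TCP pose, the force, the opening and the grip force at its end, in the units of the state.
- get_obs(): the state, without advancing time (a new reading comes with each control period).
- get_image(name): name is "side" or "top" or "wrist"; returns a dict with "pixels" (480x640x3 uint8, red, green, blue), "fx", "fy", "cx", "cy" (pixels), "T" (4x4, takes a point from camera to world coordinates). Camera axes: x right, y down, z forward; pixel columns grow to the right and rows downward; lengths in mm; the calibration is good to about 2 mm. A picture is of the moment at which its call begins. There is no depth.
- close_job(): hands the job in; it is judged then, once.
The state is a dict: "t": time; "qpos": joint angles; "qvel": joint speeds; "joint_torque": joint torques, N m; "ee_pos": TCP position; "orientation": TCP orientation; "ft_force": force on the tool from outside, world axes, zero at the start; "moment": the same for the moment, N m; "width": finger opening in mm; "grasp_force": force on a finger pad.
Only numpy, scipy, OpenCV 4.12 (cv2) and the standard library are available. Lean on these libraries where they do the work, as an engineer would, in place of code of your own. Each camera call takes 0.05 s, during which the arm holds its last target. There are 200 camera calls.

## Working session

There is one attempt and no reset: what is moved stays moved. The work goes in short steps, Python scripts to look and compute and a tool call to move; the robot and the scene stay as the last step left them, time stands still between calls to the robot, and variables do not carry over. Pictures are saved under pics/ and viewed, at most 10 in all, crops included, and the job is handed in when it is done.

Besides the shell and the picture viewer there is one more tool, called after ">>>" as a command line: name --argument value ..., lists and objects as JSON in quotes. step_arm: Moves the arm, as the interface text tells. Its arguments: {"type":"object","properties":{"deltas":{"type":"array","items":{"type":"array"}}},"required":["deltas"]}

```bash
mkdir -p pics; ls
python3 - <<'E'
from workcell import *
import cv2
o=get_obs();print(o)
for n in ["side","top","wrist"]:
    i=get_image(n);cv2.imwrite(f"pics/{n}0.png",i["pixels"][:,:,::-1]);print(n,i["fx"],i["cx"],i["cy"],i["T"])
E
```

```text
pics
{'t': 0.0, 'qpos': array([ 1.12400782e+00,  4.23825865e-01,  1.63070547e+00,  1.37116166e-05,
        1.08860253e+00, -1.89727117e-02]), 'qvel': array([ 0.00028183,  0.00011764, -0.00026409, -0.00172445,  0.00070238,
        0.00137184]), 'joint_torque': array([-7.55126803e-04, -5.44625151e+01, -2.73671043e+01,  6.43880200e-02,
        2.26223673e-02, -1.33853305e-04]), 'ee_pos': array([259.0148448 , 568.17802036, 221.90497717]), 'orientation': array([-6.66829942e-01, -3.06962991e+00,  2.35089492e-03]), 'ft_force': array([-0.12564936,  0.03377854, -0.1772157 ]), 'moment': array([0.01959771, 0.02080271, 0.03453424]), 'grasp_force': 0.0, 'width': 87.55935625569525}
side 503.18266361920956 302.8713333683792 243.70340466188514 [[ 9.49002056e-01 -1.93722109e-01  2.48730461e-01  2.81649820e+02]
 [-3.14825783e-01 -6.24167263e-01  7.15052414e-01 -6.97418431e+02]
 [ 1.67279497e-02 -7.56892973e-01 -6.53324730e-01  6.84265962e+02]
 [ 0.00000000e+00  0.00000000e+00  0.00000000e+00  1.00000000e+00]]
top 433.7794599630914 318.440573987624 240.7161411365017 [[-4.34862469e-02 -9.70803731e-01  2.35900535e-01  3.06953013e+02]
 [-9.99041190e-01  4.34529571e-02 -5.34233224e-03 -6.43386427e+01]
 [-5.06421976e-03 -2.35906669e-01 -9.71762521e-01  9.34598661e+02]
 [ 0.00000000e+00  0.00000000e+00  0.00000000e+00  1.00000000e+00]]
wrist 401.7147485330029 313.7506031159203 239.12799103066024 [[ 4.16312392e-01  8.74613449e-01  2.48465908e-01  1.90457333e+02]
 [ 9.09220282e-01 -3.99992954e-01 -1.15430138e-01  5.98930834e+02]
 [-1.57213854e-03  2.73965240e-01 -9.61738309e-01  3.83831127e+02]
 [ 0.00000000e+00  0.00000000e+00  0.00000000e+00  1.00000000e+00]]
```

View pics/side0.png

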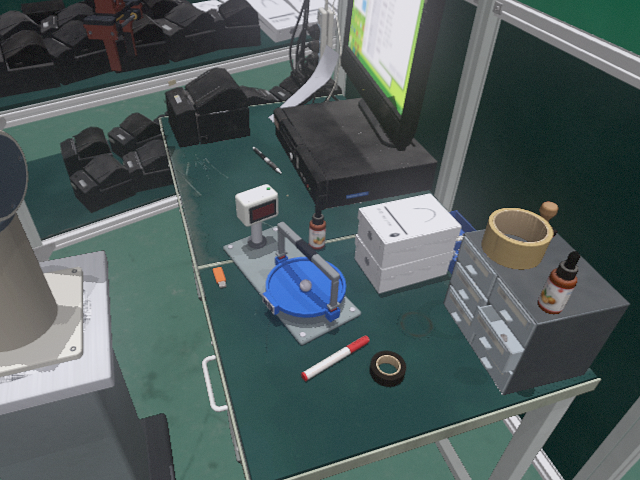

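View pics/top0.png

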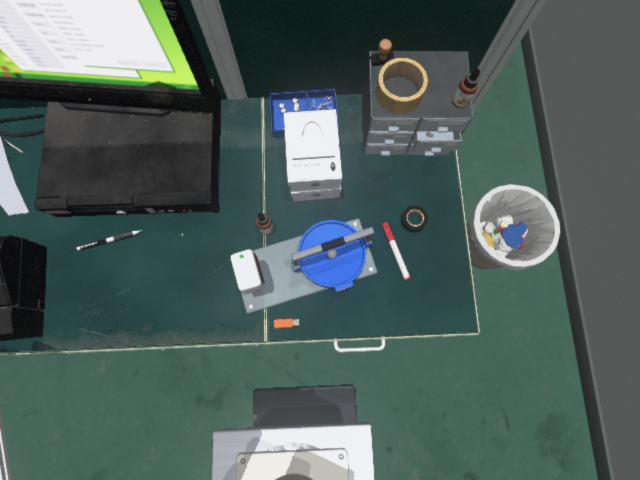

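The side and top views show the dish at about (333,254) in top, with its bar running from (295,258) to (370,235), the reader head at (246,270) and the label tab at (344,285) facing the robot. Next I'll measure these.

```bash
cat > h.py <<'E'
from workcell import *
import cv2, numpy as np
def ray(im,u,v):
    T=np.array(im["T"]); d=T[:3,:3]@[(u-im["cx"])/im["fx"],(v-im["cy"])/im["fy"],1]
    return T[:3,3],d
def onz(im,u,v,z):
    o,d=ray(im,u,v); return o+d*(z-o[2])/d[2]
def biggest(m):
    c,_=cv2.findContours(m.astype(np.uint8),cv2.RETR_EXTERNAL,cv2.CHAIN_APPROX_NONE); return max(c,key=cv2.contourArea)
def hsv(im): return cv2.cvtColor(im["pixels"],cv2.COLOR_RGB2HSV)
E
python3 - <<'E'
from h import *
im=get_image("top");H=hsv(im)
m=(H[...,0]>105)&(H[...,0]<125)&(H[...,1]>170)&(H[...,2]>100); m[:,:290]=0;m[:210]=0
m=cv2.morphologyEx(m.astype(np.uint8),cv2.MORPH_CLOSE,np.ones((19,19)))
c=cv2.convexHull(biggest(m));P=np.array([onz(im,*p[0],40)[:2] for p in c],np.float32)
print("dish circ",cv2.minEnclosingCircle(P),cv2.boundingRect(c))
crop=im["pixels"][190:320,220:400,::-1];cv2.imwrite("pics/topc.png",cv2.resize(crop,None,fx=4.4,fy=4.4,interpolation=cv2.INTER_CUBIC))
E
```

```text
dish circ ((494.9070739746094, -100.8799819946289), 76.96395111083984) (299, 220, 71, 71)
```

View pics/topc.png

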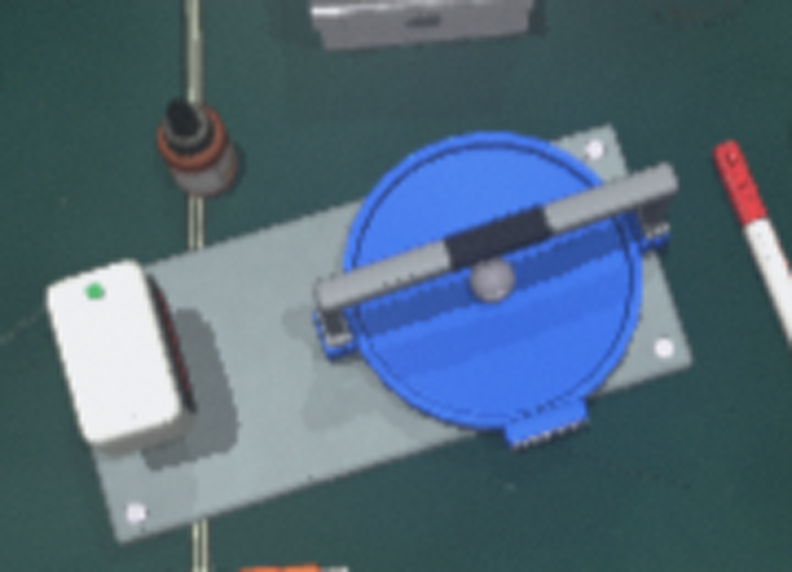

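The crop shows the ball at (492,280), bar ends at (325,295) and (668,182), the base long edge from (120,542) to (690,360), and the head top corners.

Run:
```python
from h import *
im=get_image("top")
def q(x,y,z): return onz(im,220+(x+.5)/4.4-.5,190+(y+.5)/4.4-.5,z)[:2]
def ang(v): return np.degrees(np.arctan2(v[1],v[0]))
print("ball",q(492,280,39))
a,b=q(120,542,10),q(691,360,10);c=q(612,125,10)
print("base edge",np.linalg.norm(a-b),ang(a-b),"short",np.linalg.norm(c-b),ang(c-b)-90+180)
# bar top corner pairs, z ~130
A=(q(316,283,130)+q(322,309,130))/2;B=(q(669,165,130)+q(676,189,130))/2
print("bar",np.linalg.norm(A-B),ang(A-B),(A+B)/2)
S1,S2=q(444,240,130)+q(452,268,130),q(545,206,130)+q(551,231,130)
print("sleeve mid",(S1+S2)/4)
h=[q(50,290,138),q(138,262,138),q(184,405,138),q(92,443,138)]
print("head top",h,ang(h[0]-h[3])-0,ang(h[1]-h[2]))
# reference corner b,c : plate edge -> axis mid
print("mid far edge",(b+c)/2, ang(q(545,410,38)-q(492,280,39)))
im=get_image("side");H=hsv(im)
m=(H[...,1]<60)&(H[...,2]>100);m[:275]=0;m[297:]=0;m[:,:296]=0;m[:,315:]=0
k=biggest(m);p=k[:,0].mean(0);print(p,onz(im,*p,39))
```

```text
ball [495.95643168 -95.45716062]
base edge 290.133594599592 105.17710626736776 short 125.30755858255908 104.22553054338573
bar 162.30165750011906 106.48310098588591 [496.07913021 -95.43923495]
sleeve mid [495.99962761 -95.91422123]
head top [array([479.10940569,  96.46198336]), array([489.67096312,  58.86135547]), array([427.2289473 ,  39.95627425]), array([412.93506462,  78.62642525])] 15.084140282341144 16.844327766735727
mid far edge [ 518.48039383 -176.39354271] -161.01690105985705
[305.33333333 285.        ] [ 495.85537695 -100.02734721   39.        ]
```

```bash
cat >> h.py <<'E'
from scipy.spatial.transform import Rotation as Ro
def go(p,th):
    "shift/turn in tool units to world p with tool y at angle th (deg), tool down"
    o=get_obs();R=Ro.from_rotvec(o["orientation"]);t=np.radians(th)
    y=np.array([np.cos(t),np.sin(t),0]);z=np.array([0,0,-1.]);Rt=Ro.from_matrix(np.c_[np.cross(y,z),y,z])
    s=R.inv().apply(np.array(p)-o["ee_pos"])/300; r=(R.inv()*Rt).as_rotvec()/1.5
    print("pos",o["ee_pos"].round(1),"axes",R.as_matrix().round(4).tolist(),"q",o["qpos"].round(2),"F",o["ft_force"].round(1),"w",round(o["width"],1))
    print("shift",s.round(4),"turn",r.round(4))
E
python3 - <<'E'
from h import *
go([496,-95.5,222],16.5)
E
```

```text
pos [259.2 568.5 222.4] axes [[-0.9099, 0.4149, -0.0003], [0.4149, 0.9099, -0.0005], [0.0, -0.0006, -1.0]] q [ 1.12  0.42  1.63  0.    1.09 -0.02] F [-0.2  0.1 -0.4] w 87.5
shift [-1.6366 -1.6864  0.0022] turn [-4.0e-04  1.0e-04  5.7e-01]
```

>>> step_arm --deltas '[[[-0.82, -0.84, 0], [0, 0, 0], 1], [[-0.82, -0.84, 0], [0, 0, 0], 1], [[-0.82, -0.84, 0], [0, 0, 0], 1], [[-0.82, -0.84, 0], [0, 0, 0], 1], [[-0.82, -0.84, 0], [0, 0, 0], 1], [[-0.82, -0.84, 0], [0, 0, 0], 1], [[-0.82, -0.84, 0], [0, 0, 0], 1], [[-0.82, -0.84, 0], [0, 0, 0], 1], [[-0.82, -0.84, 0], [0, 0, 0], 1], [[-0.82, -0.84, 0], [0, 0, 0], 1]]'

```text
t: 1.13
ee_pos: [379.2, 234.2, 222.8]
orientation: [0.673, 3.068, -0.001]
ft_force: [-0.8, 0.0, -0.3]
width: 87.6
grasp_force: 0.0
```

>>> step_arm --deltas '[[[-0.8166, -0.8464, 0], [0, 0, 0.57], 1], [[-0.8166, -0.8464, 0], [0, 0, 0.57], 1], [[-0.8166, -0.8464, 0], [0, 0, 0.57], 1], [[-0.8166, -0.8464, 0], [0, 0, 0.57], 1], [[-0.8166, -0.8464, 0], [0, 0, 0.57], 1], [[-0.8166, -0.8464, 0], [0, 0, 0.57], 1], [[-0.8166, -0.8464, 0], [0, 0, 0.57], 1], [[-0.8166, -0.8464, 0], [0, 0, 0.57], 1], [[-0.8166, -0.8464, 0], [0, 0, 0.57], 1], [[-0.8166, -0.8464, 0], [0, 0, 0.57], 1], [[-0.8166, -0.8464, 0], [0, 0, 0.57], 1], [[-0.8166, -0.8464, 0], [0, 0, 0.57], 1]]'

```text
t: 2.13
ee_pos: [495.8, -94.1, 222.4]
orientation: [-1.879, -2.517, 0.0]
ft_force: [-0.5, -0.4, -0.7]
width: 88.0
grasp_force: 0.0
```

Run:
```python
from h import *
im=get_image("wrist");cv2.imwrite("pics/w1.png",im["pixels"][:,:,::-1])
go([496,-95.5,222],16.5);print(get_obs()["t"])
```

```text
pos [495.7 -93.9 222.5] axes [[-0.2852, 0.9585, -0.0007], [0.9585, 0.2852, 0.0005], [0.0006, -0.0005, -1.0]] q [-0.21  0.25  1.89  0.    1.   -0.5 ] F [-0.2 -0.1 -0.9] w 87.7
shift [-0.0055 -0.0005  0.0017] turn [-0.0003 -0.0004  0.0008]
2.1833
```

View pics/w1.png

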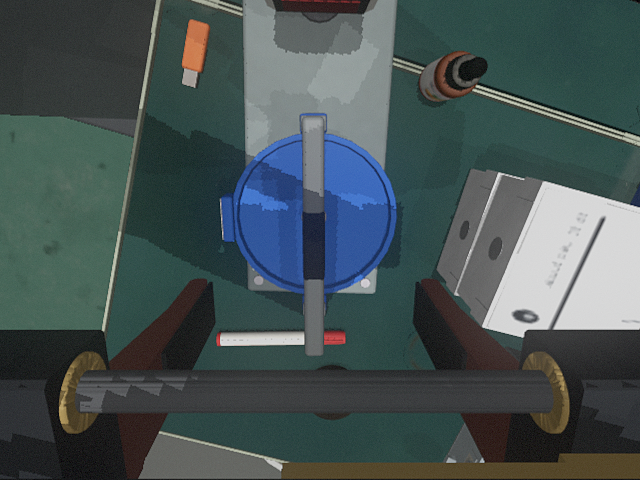

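The wrist view shows the bar vertical at column ~314 (rows 115–355), sleeve rows 212–278, plate edges at columns ~245/392, and the reader window along the top edge. The grasp is well aligned, so I'll refine the numbers.

Run:
```python
from h import *
im=get_image("wrist");p=im["pixels"].astype(int);g=cv2.cvtColor(im["pixels"],cv2.COLOR_RGB2GRAY).astype(int)
sat=p.max(2)-p.min(2)
for z in (129,):
  L=[];
  for r in list(range(150,205,6))+list(range(286,345,6)):
    s=sat[r,280:350]<30; i=np.where(s)[0]+280
    if len(i): L.append((r,i.min(),i.max()))
  print(L)
  C=np.array([onz(im,(a+b)/2,r,z)[:2] for r,a,b in L if 10<b-a<30])
  v=cv2.fitLine(C.astype(np.float32),cv2.DIST_HUBER,0,.01,.01).ravel();print("bar ang",np.degrees(np.arctan2(v[1],v[0])),v)
  print("ends",onz(im,314,114,z),onz(im,314,355,z),"sleeve",onz(im,314,212,z),onz(im,314,278,z))
col=g[100:300,314];print("sleeve edges",np.where(abs(np.diff(col))>25)[0]+100)
# plate long edges z=10
E=[]
for r in range(20,130,10):
    s=np.where((sat[r,200:440]<25)&(g[r,200:440]>70))[0]+200; E.append((r,s.min(),s.max()))
print(E)
a=np.array([onz(im,l,r,10)[:2] for r,l,_ in E if r>60],np.float32)
b=np.array([onz(im,h,r,10)[:2] for r,_,h in E],np.float32)
for k in (a,b):
    v=cv2.fitLine(k,cv2.DIST_HUBER,0,.01,.01).ravel();print("edge",np.degrees(np.arctan2(v[1],v[0])),v[2:])
H=hsv(im);m=((H[...,0]<8)|(H[...,0]>172))&(H[...,1]>120);m[15:]=0;m[:,:260]=0;m[:,385:]=0
c=biggest(m);print("win",cv2.boundingRect(c))
```

```text
[(150, np.int64(303), np.int64(323)), (156, np.int64(303), np.int64(323)), (162, np.int64(303), np.int64(323)), (168, np.int64(303), np.int64(323)), (174, np.int64(303), np.int64(323)), (180, np.int64(303), np.int64(323)), (186, np.int64(303), np.int64(323)), (192, np.int64(303), np.int64(323)), (198, np.int64(303), np.int64(323)), (204, np.int64(303), np.int64(323)), (286, np.int64(304), np.int64(323)), (292, np.int64(280), np.int64(349)), (298, np.int64(280), np.int64(349)), (304, np.int64(280), np.int64(349)), (310, np.int64(280), np.int64(349)), (316, np.int64(280), np.int64(349)), (322, np.int64(280), np.int64(349)), (328, np.int64(280), np.int64(349)), (334, np.int64(280), np.int64(349)), (340, np.int64(280), np.int64(349))]
bar ang -73.54608 [ 2.8324407e-01 -9.5904785e-01  4.8236255e+02 -5.3391953e+01]
ends [472.12021285 -16.56769442 129.        ] [ 519.15921242 -175.44420004  129.        ] sleeve [489.34971932 -74.76118932 129.        ] [ 502.33740205 -118.62771854  129.        ]
sleeve edges [113 117 191 213 278 279]
[(20, np.int64(230), np.int64(396)), (30, np.int64(224), np.int64(395)), (40, np.int64(240), np.int64(394)), (50, np.int64(208), np.int64(393)), (60, np.int64(211), np.int64(439)), (70, np.int64(216), np.int64(434)), (80, np.int64(201), np.int64(433)), (90, np.int64(216), np.int64(436)), (100, np.int64(215), np.int64(434)), (110, np.int64(244), np.int64(396)), (120, np.int64(239), np.int64(388))]
edge -32.719116 [391.11633  -25.155483]
edge -38.759266 [542.37555  50.85391]
win (287, 0, 74, 7)
```

Run:
```python
from h import *
go([495.8,-96.2,104],16.45)
```

```text
pos [495.7 -93.8 222.6] axes [[-0.2857, 0.9583, -0.0005], [0.9583, 0.2857, 0.0004], [0.0005, -0.0004, -1.0]] q [-0.21  0.25  1.89  0.    1.   -0.5 ] F [0.7 0.2 0.1] w 87.9
shift [-0.008  -0.0018  0.3953] turn [-0.0003 -0.0003  0.0017]
```

>>> step_arm --deltas '[[[-0.008, -0.002, 0.09], [0, 0, 0.0015], 1], [[-0.008, -0.002, 0.18], [0, 0, 0.0015], 1], [[-0.008, -0.002, 0.26], [0, 0, 0.0015], 0.6], [[-0.008, -0.002, 0.33], [0, 0, 0.0015], 0.2], [[-0.008, -0.002, 0.37], [0, 0, 0.0015], -0.2], [[-0.008, -0.002, 0.395], [0, 0, 0.0015], -0.4], [[-0.008, -0.002, 0.395], [0, 0, 0.0015], -0.5], [[-0.008, -0.002, 0.395], [0, 0, 0.0015], -0.5], [[-0.008, -0.002, 0.395], [0, 0, 0.0015], -0.5], [[-0.008, -0.002, 0.395], [0, 0, 0.0015], -0.5]]'

```text
t: 3.07
ee_pos: [497.0, -97.7, 105.2]
orientation: [1.881, 2.514, 0.001]
ft_force: [0.0, -0.4, 0.7]
width: 38.2
grasp_force: 0.0
```

Run:
```python
from h import *
im=get_image("wrist");cv2.imwrite("pics/w2.png",im["pixels"][:,:,::-1])
go([495.8,-96.2,104],16.45)
```

```text
pos [496.9 -97.8 105.1] axes [[-0.2821, 0.9594, 0.0018], [0.9594, 0.2821, -0.0004], [-0.0009, 0.0016, -1.0]] q [-0.22  0.43  1.97 -0.    0.74 -0.5 ] F [-0.2  0.1  0.1] w 34.1
shift [ 0.0062 -0.0018  0.0038] turn [ 0.0011  0.0006 -0.0008]
```

View pics/w2.png

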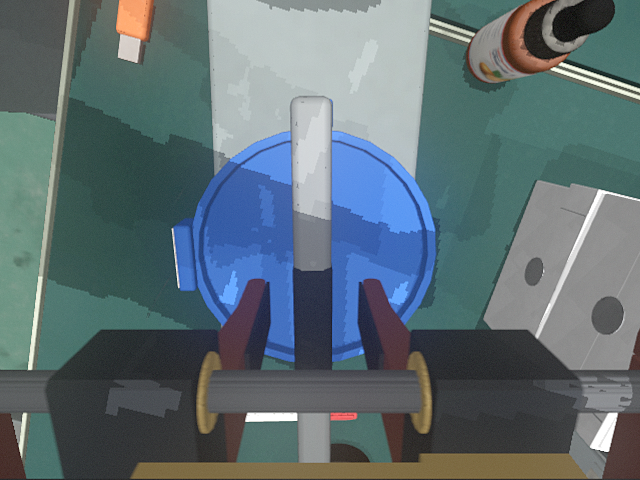

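The bar sits between the fingers, its centre at column ~312 with the finger mid at ~315 (under 1 mm off), and the sleeve is at the pads. I'll nudge and close.

>>> step_arm --deltas '[[[0.006, -0.002, 0.004], [0.001, 0.0006, 0], -0.5], [[0.006, -0.002, 0.004], [0.001, 0.0006, 0], -0.55], [[0.006, -0.002, 0.004], [0.001, 0.0006, 0], -0.6], [[0.006, -0.002, 0.004], [0.001, 0.0006, 0], -0.65], [[0.006, -0.002, 0.004], [0.001, 0.0006, 0], -0.7], [[0.006, -0.002, 0.004], [0.001, 0.0006, 0], -0.75], [[0.006, -0.002, 0.004], [0.001, 0.0006, 0], -0.8], [[0.006, -0.002, 0.004], [0.001, 0.0006, 0], -1], [[0.006, -0.002, 0.004], [0.001, 0.0006, 0], -1], [[0.006, -0.002, 0.004], [0.001, 0.0006, 0], -1]]'

```text
t: 3.95
ee_pos: [495.3, -96.3, 103.1]
orientation: [-1.882, -2.514, 0.001]
ft_force: [0.7, 0.2, 0.7]
width: 13.8
grasp_force: 30.0
```

Run:
```python
from h import *
o=get_obs();go([495.8,-96.2,104],16.45);print(o["grasp_force"],o["moment"])
```

```text
pos [495.3 -96.3 103.1] axes [[-0.2819, 0.9594, -0.0013], [0.9594, 0.2819, 0.0004], [0.0007, -0.0012, -1.0]] q [-0.22  0.43  1.97  0.    0.74 -0.5 ] F [0.7 0.2 0.7] w 13.8
shift [-0.0001  0.0016 -0.0031] turn [-0.0008 -0.0005 -0.0009]
29.990814328193665 [-0.05115805 -0.15598395  0.0406478 ]
```

>>> step_arm --deltas '[[[0, 0, 0.004], [0, 0, 0], -1], [[0, 0, 0.008], [0, 0, 0], -1], [[0, 0, 0.012], [0, 0, 0], -1], [[0, 0, 0.016], [0, 0, 0], -1], [[0, 0, 0.016], [0, 0, 0], -1]]'

```text
t: 4.37
ee_pos: [495.5, -96.3, 98.6]
orientation: [-1.882, -2.514, 0.0]
ft_force: [1.4, 1.4, 5.1]
width: 13.8
grasp_force: 30.0
```

>>> step_arm --deltas '[[[0, 0, 0.002], [0, 0, 0], -1], [[0, 0, 0.004], [0, 0, 0], -1], [[0, 0, 0.004], [0, 0, 0], -1]]'

```text
t: 4.62
ee_pos: [495.5, -96.2, 97.5]
orientation: [-1.882, -2.514, 0.0]
ft_force: [0.8, 1.6, 6.4]
width: 13.7
grasp_force: 30.0
```

>>> step_arm --deltas '[[[0, 0, 0.003], [0, 0, 0], -1], [[0, 0, 0.005], [0, 0, 0], -1], [[0, 0, 0.005], [0, 0, 0], -1]]'

```text
t: 4.87
ee_pos: [495.5, -96.3, 96.0]
orientation: [-1.882, -2.514, 0.0]
ft_force: [0.8, 1.1, 6.3]
width: 13.9
grasp_force: 30.0
```

>>> step_arm --deltas '[[[0, 0, 0.003], [0, 0, 0], -1], [[0, 0, 0.003], [0, 0, 0], -1]]'

```text
t: 5.03
ee_pos: [495.6, -96.3, 95.7]
orientation: [-1.882, -2.514, 0.0]
ft_force: [-2.9, 2.1, 13.4]
width: 13.5
grasp_force: 30.0
```

Run:
```python
from h import *
o=get_obs();go([495.8,-96.2,104],16.45);print(o["grasp_force"],o["moment"])
im=get_image("wrist");cv2.imwrite("pics/w3.png",im["pixels"][:,:,::-1])
s=get_image("side");cv2.imwrite("pics/s3.png",cv2.resize(s["pixels"][200:340,210:390,::-1],None,fx=4.2,fy=4.2,interpolation=cv2.INTER_CUBIC))
```

```text
pos [495.6 -96.3  95.7] axes [[-0.2818, 0.9595, -0.0007], [0.9595, 0.2818, 0.0004], [0.0006, -0.0006, -1.0]] q [-0.22  0.45  1.97  0.    0.72 -0.5 ] F [-2.9  2.1 13.4] w 13.5
shift [ 0.      0.0007 -0.0276] turn [-0.0004 -0.0004 -0.0009]
29.993577897548676 [0.17513462 0.45084835 0.01019103]
```

>>> step_arm --deltas '[[[0, 0, 0.003], [0, 0, 0], -1], [[0, 0, 0.003], [0, 0, 0], -1]]'

```text
t: 5.3
ee_pos: [495.7, -96.3, 95.6]
orientation: [-1.882, -2.515, 0.0]
ft_force: [-5.5, 2.6, 22.8]
width: 13.9
grasp_force: 30.0
```

>>> step_arm --deltas '[[[0, 0, 0.002], [0, 0, 0], -1], [[0, 0, 0.002], [0, 0, 0], -1]]'

```text
t: 5.47
ee_pos: [495.8, -96.3, 95.6]
orientation: [-1.882, -2.515, -0.0]
ft_force: [-6.1, 2.5, 31.2]
width: 13.9
grasp_force: 30.0
```

View pics/s3.png

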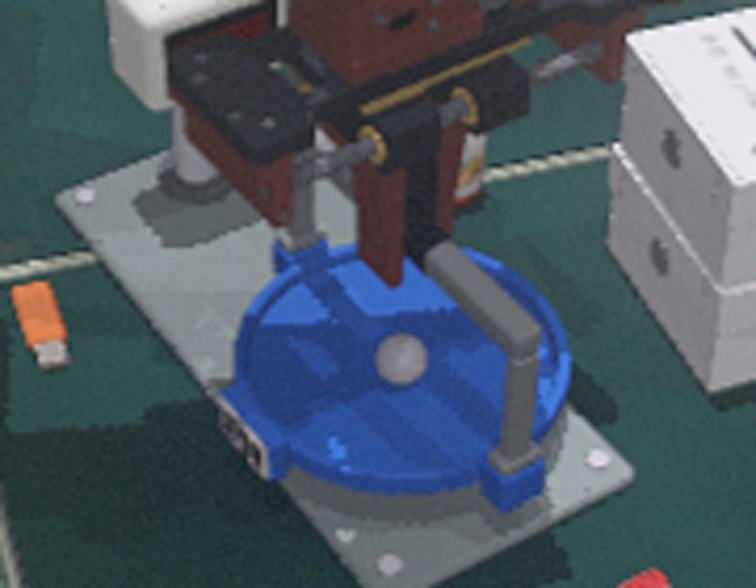

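Fully home: it moved 7.5 mm, then the force rose to 31 N with no further travel, and no red shows at the feet (crop (515,460)). The ball is centred. Now I'll lift gently.

>>> step_arm --deltas '[[[0, 0, -0.004], [0, 0, 0], -1], [[0, 0, -0.008], [0, 0, 0], -1], [[0, 0, -0.011], [0, 0, 0], -1], [[0, 0, -0.014], [0, 0, 0], -1], [[0, 0, -0.018], [0, 0, 0], -1], [[0, 0, -0.023], [0, 0, 0], -1], [[0, 0, -0.029], [0, 0, 0], -1], [[0, 0, -0.036], [0, 0, 0], -1], [[0, 0, -0.043], [0, 0, 0], -1], [[0, 0, -0.048], [0, 0, 0], -1], [[0, 0, -0.05], [0, 0, 0], -1], [[0, 0, -0.05], [0, 0, 0], -1]]'

```text
t: 6.47
ee_pos: [495.2, -96.3, 108.3]
orientation: [-1.882, -2.514, 0.001]
ft_force: [-0.3, -0.6, -3.3]
width: 13.8
grasp_force: 30.0
```

Run:
```python
from h import *
o=get_obs();go([495.8,-96.2,167.6],16.45);print(o["grasp_force"],o["moment"])
s=get_image("side");cv2.imwrite("pics/s4.png",cv2.resize(s["pixels"][180:320,210:390,::-1],None,fx=4.2,fy=4.2,interpolation=cv2.INTER_CUBIC))
```

```text
pos [495.2 -96.3 108.3] axes [[-0.2818, 0.9595, -0.0013], [0.9595, 0.2818, 0.0004], [0.0007, -0.0012, -1.0]] q [-0.22  0.42  1.97  0.    0.75 -0.5 ] F [-0.3 -0.6 -3.3] w 13.8
shift [-1.000e-04  1.600e-03 -1.977e-01] turn [-0.0008 -0.0005 -0.0009]
29.995606541633606 [-0.0752076   0.04629555 -0.03984059]
```

View pics/s4.png

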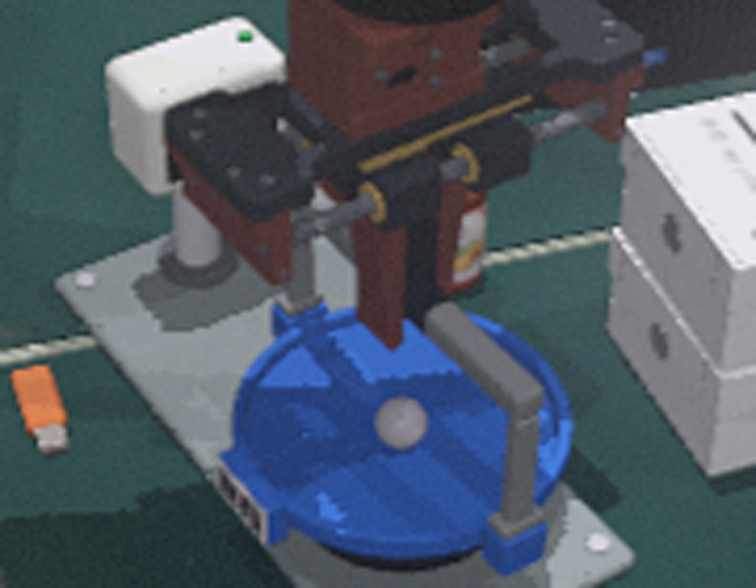

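Lifted and level: crop shows the ball at (402,422) mid-dish, a clear gap under the dish, and the feet still home. Continuing up.

>>> step_arm --deltas '[[[0, 0, -0.003], [0, 0, 0], -1], [[0, 0, -0.009], [0, 0, 0], -1], [[0, 0, -0.018], [0, 0, 0], -1], [[0, 0, -0.03], [0, 0, 0], -1], [[0, 0, -0.045], [0, 0, 0], -1], [[0, 0, -0.062], [0, 0, 0], -1], [[0, 0, -0.08], [0, 0, 0], -1], [[0, 0, -0.098], [0, 0, 0], -1], [[0, 0, -0.116], [0, 0, 0], -1], [[0, 0, -0.134], [0, 0, 0], -1], [[0, 0, -0.15], [0, 0, 0], -1], [[0, 0, -0.165], [0, 0, 0], -1], [[0, 0, -0.177], [0, 0, 0], -1], [[0, 0, -0.186], [0, 0, 0], -1], [[0, 0, -0.193], [0, 0, 0], -1], [[0, 0, -0.197], [0, 0, 0], -1], [[0, 0, -0.198], [0, 0, 0], -1]]'

```text
t: 7.93
ee_pos: [495.3, -96.3, 167.6]
orientation: [-1.882, -2.514, 0.001]
ft_force: [0.2, -0.7, -3.8]
width: 13.6
grasp_force: 30.0
```

>>> step_arm --deltas '[[[0, 0, 0], [0, 0, 0.003], -1], [[0, 0, 0], [0, 0, 0.01], -1], [[0, 0, 0], [0, 0, 0.02], -1], [[0, 0, 0], [0, 0, 0.034], -1], [[0, 0, 0], [0, 0, 0.052], -1], [[0, 0, 0], [0, 0, 0.074], -1], [[0, 0, 0], [0, 0, 0.1], -1], [[0, 0, 0], [0, 0, 0.13], -1], [[0, 0, 0], [0, 0, 0.16], -1], [[0, 0, 0], [0, 0, 0.19], -1], [[0, 0, 0], [0, 0, 0.22], -1], [[0, 0, 0], [0, 0, 0.25], -1], [[0, 0, 0], [0, 0, 0.28], -1], [[0, 0, 0], [0, 0, 0.31], -1], [[0, 0, 0], [0, 0, 0.34], -1], [[0, 0, 0], [0, 0, 0.37], -1], [[0, 0, 0], [0, 0, 0.4], -1], [[0, 0, 0], [0, 0, 0.43], -1], [[0, 0, 0], [0, 0, 0.46], -1], [[0, 0, 0], [0, 0, 0.49], -1]]'

```text
t: 9.6
ee_pos: [495.2, -96.3, 167.4]
orientation: [-2.662, -1.666, 0.002]
ft_force: [-0.1, -0.4, -3.3]
width: 13.9
grasp_force: 30.0
```

>>> step_arm --deltas '[[[0, 0, 0], [0, 0, 0.03], -1], [[0, 0, 0], [0, 0, 0.06], -1], [[0, 0, 0], [0, 0, 0.09], -1], [[0, 0, 0], [0, 0, 0.12], -1], [[0, 0, 0], [0, 0, 0.15], -1], [[0, 0, 0], [0, 0, 0.18], -1], [[0, 0, 0], [0, 0, 0.21], -1], [[0, 0, 0], [0, 0, 0.24], -1], [[0, 0, 0], [0, 0, 0.27], -1], [[0, 0, 0], [0, 0, 0.3], -1], [[0, 0, 0], [0, 0, 0.33], -1], [[0, 0, 0], [0, 0, 0.36], -1], [[0, 0, 0], [0, 0, 0.39], -1], [[0, 0, 0], [0, 0, 0.42], -1], [[0, 0, 0], [0, 0, 0.45], -1], [[0, 0, 0], [0, 0, 0.48], -1], [[0, 0, 0], [0, 0, 0.507], -1], [[0, 0, 0], [0, 0, 0.53], -1], [[0, 0, 0], [0, 0, 0.548], -1], [[0, 0, 0], [0, 0, 0.562], -1]]'

```text
t: 11.27
ee_pos: [495.2, -96.3, 167.4]
orientation: [-3.111, -0.432, 0.003]
ft_force: [-0.1, 0.1, -2.5]
width: 13.4
grasp_force: 30.0
```

>>> step_arm --deltas '[[[0, 0, 0], [0, 0, 0.009], -1], [[0, 0, 0], [0, 0, 0.014], -1], [[0, 0, 0], [0, 0, 0.016], -1], [[0, 0, 0], [0, 0, 0.016], -1], [[0, 0, 0], [0, 0, 0.016], -1], [[0, 0, 0], [0, 0, 0.016], -1]]'

```text
t: 11.77
ee_pos: [495.2, -96.3, 167.5]
orientation: [-3.116, -0.399, 0.003]
ft_force: [-0.4, -0.1, -3.3]
width: 13.7
grasp_force: 30.0
```

Run:
```python
from h import *
o=get_obs();go([495.8,-96.2,167.6],-75.4);print(o["t"],o["grasp_force"],o["moment"])
s=get_image("side");a=cv2.resize(s["pixels"][150:310,200:390,::-1],None,fx=4.1,fy=3.6,interpolation=cv2.INTER_CUBIC)
cv2.imwrite("pics/s5.png",a)
s=get_image("top");cv2.imwrite("pics/t5.png",cv2.resize(s["pixels"][190:320,220:400,::-1],None,fx=4.4,fy=4.4,interpolation=cv2.INTER_CUBIC))
```

```text
pos [495.2 -96.3 167.5] axes [[0.9677, 0.2519, -0.0017], [0.252, -0.9677, 0.0004], [-0.0016, -0.0008, -1.0]] q [-0.22  0.33  1.94  0.    0.88  1.1 ] F [-0.4 -0.1 -3.3] w 13.7
shift [ 0.0019  0.0002 -0.0004] turn [-0.0006  0.001  -0.0001]
11.7667 29.9957075715065 [-0.01333192  0.14557472  0.00508969]
```

View pics/s5.png

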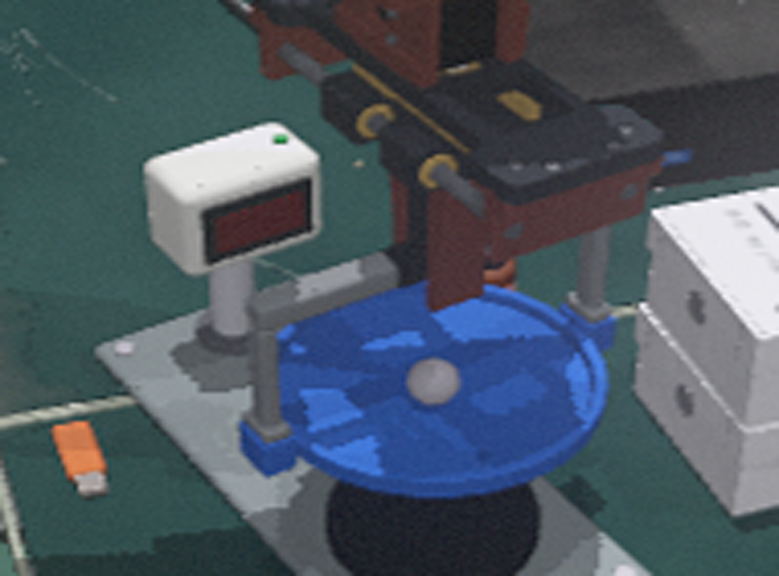

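View pics/t5.png

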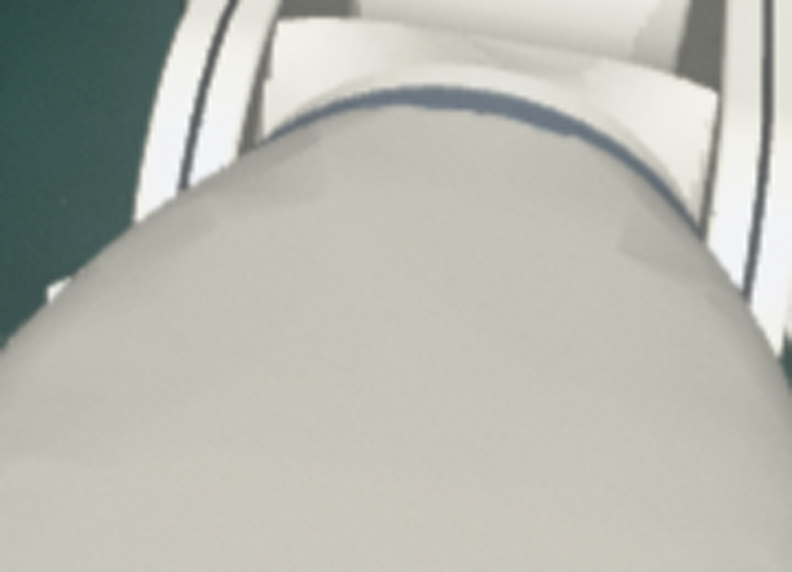

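The side view shows the window at crop centre ~(259,220), the ball at (433,381), and sockets at (268,445) and (588,325). The dish is level above the seat, while the top view is blocked by the arm. Now I'll measure the alignment.

Run:
```python
from h import *
im=get_image("side");H=hsv(im);p=im["pixels"].astype(int)
def ang(v): return np.degrees(np.arctan2(v[1],v[0]))
m=(p[...,0]-p[...,1]>25)&(p[...,0]-p[...,2]>20);m[:190]=0;m[230:]=0;m[:,:245]=0;m[:,280:]=0
c=biggest(m);bx=cv2.boxPoints(cv2.minAreaRect(c));M=cv2.moments(c);w=(M["m10"]/M["m00"],M["m01"]/M["m00"])
W=onz(im,*w,110);print("win",w,W,cv2.contourArea(c)); print(bx.round(1).tolist())
# column-wise mid line of window at z=110
cols=[(u,np.where(m[:,u])[0].mean()) for u in range(c[:,0,0].min()+2,c[:,0,0].max()-1)]
L=np.array([onz(im,u,v,110)[:2] for u,v in cols],np.float32);f=cv2.fitLine(L,cv2.DIST_HUBER,0,.01,.01).ravel();print("win dir",ang(f[:2]),np.linalg.norm(L[0]-L[-1]))
m=(H[...,1]<70)&(H[...,2]>60);m[:245]=0;m[266:]=0;m[:,:296]=0;m[:,316:]=0
c=biggest(m);b,r=cv2.minEnclosingCircle(c);B=onz(im,*b,111);print("ball",b,r,B,"dir ball->win",ang((W-B)[:2]),np.linalg.norm((W-B)[:2]))
m=((H[...,0]>105)&(H[...,0]<125)&(H[...,1]>150)&(H[...,2]>60)).astype(np.uint8);m[:,:255]=0;m[:,352:]=0;m[:225]=0;m[292:]=0
c=biggest(m);print("blue bbox",cv2.boundingRect(c))
s=lambda x,y:(200+(x+.5)/4.1-.5,150+(y+.5)/3.6-.5)
a,b2=onz(im,*s(279,430),116)[:2],onz(im,*s(586,307),116)[:2];print("socket line",ang(b2-a),np.linalg.norm(b2-a),(a+b2)/2)
```

```text
win (262.9174809989142, 211.09663409337676) [457.95899142  42.68855429 110.        ] 153.5
[[250.10000610351562, 211.10000610351562], [272.6000061035156, 203.0], [275.6000061035156, 211.10000610351562], [253.10000610351562, 219.1999969482422]]
win dir 15.457134 34.851383
ball (305.2037048339844, 255.38888549804688) 6.269375324249268 [494.12173017 -99.99091763 111.        ] dir ball->win 104.22237111691105 147.19094870457096
blue bbox (259, 229, 91, 60)
socket line 16.724833387030593 155.86671542496808 [497.86323889 -96.12367044]
```

Run:
```python
from h import *
def pose(p,axes): T=np.eye(4);T[:3,:3]=axes;T[:3,3]=p;return T
o=get_obs();w=get_image("wrist")
Ttc=np.linalg.inv(pose(o["ee_pos"],Ro.from_rotvec(o["orientation"]).as_matrix()))@np.array(w["T"])
Tw1=pose([495.7,-93.9,222.5],[[-0.2855,0.9584,-0.0006],[0.9584,0.2855,0.0004],[0.0006,-0.0005,-1.0]])@Ttc
lsd=cv2.createLineSegmentDetector()
for n,f,T in (("top","top0",None),("side","side0",None),("wrist","w1",Tw1)):
    im=get_image(n);im=dict(im)
    if T is not None: im["T"]=T
    g=cv2.imread(f"pics/{f}.png",0)
    for x0,y0,x1,y1 in lsd.detect(g)[0][:,0]:
        a,b=onz(im,x0,y0,10)[:2],onz(im,x1,y1,10)[:2];d=b-a;l=np.linalg.norm(d);t=np.degrees(np.arctan2(d[1],d[0]))%180
        c=(a+b)/2-[495.8,-96.2];u=np.radians(104.6);e=np.array([np.cos(u),np.sin(u)]);s=c@e;q=c@[e[1],-e[0]]
        if l>40 and ((98<t<111 and 50<abs(q)<80 and -95<s<220) or (8<t<21 and abs(q)<50 and(-100<s<-70 or 190<s<225))): print(n,"len",l.round(),"ang",t.round(2),"along",s.round(1),"across",q.round(1))
```

```text
top len 72.0 ang 15.04 along 211.9 across 27.6
top len 40.0 ang 105.21 along 188.0 across 69.6
top len 59.0 ang 13.57 along -83.1 across -30.8
top len 150.0 ang 104.55 along 93.6 across -63.2
top len 40.0 ang 107.25 along -59.4 across -62.7
top len 87.0 ang 105.73 along 88.2 across 64.5
top len 45.0 ang 16.68 along 208.6 across -38.8
top len 45.0 ang 101.51 along -2.8 across 71.9
side len 80.0 ang 106.55 along 116.6 across 58.4
side len 61.0 ang 15.64 along 202.9 across -34.1
side len 49.0 ang 104.46 along -63.4 across 62.1
side len 147.0 ang 104.69 along 76.6 across -66.9
side len 123.0 ang 14.58 along -90.7 across -2.4
side len 59.0 ang 107.42 along -42.6 across -67.2
side len 69.0 ang 106.93 along 42.0 across 70.2
side len 61.0 ang 106.61 along 169.7 across 65.6
side len 60.0 ang 106.01 along 32.1 across 61.6
side len 43.0 ang 106.57 along 106.3 across 67.7
wrist len 124.0 ang 104.8 along 99.5 across -63.4
wrist len 48.0 ang 104.59 along 154.0 across 63.3
wrist len 90.0 ang 105.06 along 83.1 across 63.9
wrist len 52.0 ang 13.06 along -84.8 across -33.9
```

>>> step_arm --deltas '[[[0.001, 0, 0], [0, 0, -0.001], -1], [[0.0025, 0, 0], [0, 0, -0.0025], -1], [[0.0035, 0, 0], [0, 0, -0.0035], -1], [[0.0035, 0, 0], [0, 0, -0.0035], -1], [[0.0035, 0, 0], [0, 0, -0.0035], -1], [[0.0035, 0, 0], [0, 0, -0.0035], -1], [[0.0035, 0, 0], [0, 0, -0.0035], -1], [[0.0035, 0, 0], [0, 0, -0.0035], -1], [[0.0035, 0, 0], [0, 0, -0.0035], -1], [[0.0035, 0, 0], [0, 0, -0.0035], -1], [[0.0035, 0, 0], [0, 0, -0.0035], -1], [[0.0035, 0, 0], [0, 0, -0.0035], -1]]'

```text
t: 13.12
ee_pos: [496.3, -96.0, 167.5]
orientation: [-3.114, -0.407, 0.003]
ft_force: [-0.4, -0.5, -3.0]
width: 14.0
grasp_force: 30.0
```

Run:
```python
from h import *
go([496.2,-96,167.6],-75.1)
im=get_image("side");H=hsv(im)
m=(H[...,1]<70)&(H[...,2]>60);m[:245]=0;m[266:]=0;m[:,:296]=0;m[:,316:]=0
print(cv2.minEnclosingCircle(biggest(m)))
print(close_job())
```

```text
pos [496.3 -96.  167.5] axes [[0.9665, 0.2568, -0.0017], [0.2568, -0.9665, 0.0004], [-0.0015, -0.0009, -1.0]] q [-0.21  0.33  1.93  0.    0.88  1.1 ] F [-0.4 -0.5 -3. ] w 14.0
shift [-0.0001 -0.0002 -0.0004] turn [-0.0006  0.001  -0.0002]
((305.7162170410156, 255.14865112304688), 6.281338214874268)
the job is handed in; nothing more can be done
None
```

The job is handed in at about 13 s: the handle is pressed home, and the arm is still holding the dish level above its seat with the label turned to the reader window at about 110 mm height and the ball in the middle (label alignment inferred from arm and camera measurements; no verdict was returned).

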